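Reset the score-ball pot for the next game of dominoes

ROBOT

A 6-joint arm with a two-finger parallel gripper is mounted at the origin on the work surface. World frame = base frame: x ahead of the robot, y to its left, z up, the work surface at z = 0. Lengths are in mm, angles in rad, forces in N, time in s.
With the tool pointing down it reaches from about 350 to 850 mm from the base axis. Payload 8.1 kg.
Tool frame: the origin (TCP) lies between the finger pads; the fingertips stand robot.nose_length ahead of it and the grasp point (between the pads) lies 5 mm behind it (robot.nose_length is the distance from the TCP to the fingertips, in mm); z points along the fingers, y is the line along which they close (so a half turn about z gives the same grasp; the last joint's range is limited). The gripper opens to 85 mm and grips with 20 to 120 N. Pads are 22 mm wide; open, the fingers measure 114 mm over their backs; the gripper's body (76 mm by 85 mm) begins 54 mm behind the grasp point. The pads swing forward as they close: fully open they stand 13 mm farther back than shut.
Start: joints at [-1.305, 0.13, 1.488, -0, 1.523, -0.085], TCP at [206.21, -563.456, 207.292] pointing down, gripper open.
Joint ranges: [-2.96, 2.96], [-0.89, 2.26], [0.02, 2.5], [-1.34, 4.48], [0, 2.73], [-2.66, 2.66]. Speed limits (rad/s): [2.39, 2.39, 2.79, 3.14, 3.14, 3.14].

INTERFACE

Orientations are given as [roll, pitch, yaw] about the fixed x, y, z axes, in that order (R = Rz(yaw) Ry(pitch) Rx(roll)).
In Python, from plant import robot gives the robot as it stands. The module is installed in compiled form; this text tells all that it offers. Calls block until the motion is done:
- robot.move_ptp(position, orientation): joint-space move of the TCP to a pose.
- robot.move_linear(position, ori=None, velocity=150, f_stop=None): straight line of the TCP; ori=None keeps the orientation; velocity is the mean speed in mm/s. With f_stop (N) it stops when the force on the tool has changed by that much, and returns True; else False.
- robot.goto_joints(angles): joint-space move.
- robot.gripper_to(opening, strength=None): opening from 0.0 (shut) to 1.0 (fully open); strength is the grip in N (None keeps the last); returns when the fingers have stopped.
- robot.pause(seconds).
- robot.solve_ik(position, orientation): joint angles nearest the present ones, or None.
- robot.observe(): the state.
- robot.read_camera(name): name is "scene" or "top"; returns a dict with "image" (480x640x3 uint8, red, green, blue), "z_map" (480x640 float32, mm along the optical axis (not along the pixel's ray), 0 where there is no reading), "vertical_fov" (degrees; the focal length in pixels is half the picture's height over the tangent of half this angle, whatever the lens; pixels are square), "cx", "cy" (the principal point, pixels), "k1" (the pictures are not rectified: a ray, as slopes to the right and down, at radius r is drawn at 1 + k1 r^2 times it, then the intrinsics apply), "camera_from_world" (4x4, takes a point from world to camera coordinates). Camera axes: x right, y down, z forward; pixel columns grow to the right and rows downward; lengths in mm; the calibration is good to about 2 mm. A picture is of the moment at which its call begins.
A pose or a line that the arm cannot do raises robot.IKError and nothing moves.
- robot.sign_off(): hands the job in; it is judged then, once.
The state is a dict: "clock": time; "joint_positions": joint angles; "joint_vel": joint speeds; "tau": joint torques, N m; "tcp_pos": TCP position; "ee_rot": TCP orientation; "contact_force": force on the tool from outside, world axes, zero at the start; "torque": the same for the moment, N m; "width": opening from 0.0 (shut) to 1.0 (fully open); "grasp_force": force on a finger pad.
Only numpy, scipy, OpenCV 4.12 (cv2) and the standard library are available. Lean on these libraries where they do the work, as an engineer would, in place of code of your own. Each camera call takes 0.05 s, during which the arm holds its last target. There are 200 camera calls.

TASK

Get the score pot ready for the next game: take the tamper off the sloping score board and press the pot's sprung plate squarely down with it until it bottoms out level, then stand the tamper back on the board. After that, pick up the tray cup, pour all six wooden balls into the pot and set the empty cup back down upright on the table. Leave the tumbler, the bottle opener and the two loose dominoes alone, and do not push the plate with the gripper.

Things in the scene. Friction and masses are not known exactly. Their poses are not given: they have to be found in the camera images.
- board: wooden score board held in the vise, sloping 30 deg like a lectern; 130 (x) x 160 (y) x 14 mm. Origin: centre of its upper face, 115 mm above the table. z: out of the face, leaning 30 deg from vertical to the robot's side; x: up the slope; y: level, along the board. A 12 mm high ledge runs along its lower edge, inner face at x = -51 mm
- vise: dark iron bench vise fixed to the table (place and yaw vary), gripping the board. Origin: centre of its underside, 115 mm under the board's origin; z up, x away from the robot. Base 100 x 110 mm; its screw handle sticks out 90 mm on the far (+x) side, lower than the board
- tamper: loose tamper, about 0.35 kg: flat aluminium foot disc, diameter 72, 16 mm thick, and a round wooden handle of diameter 28 mm on its axis; 110 mm tall in all. Origin: centre of the foot's underside; z along the axis to the handle's end. It starts standing on the sloping board near the ledge (friction and ledge hold it), handle leaning 30 deg like the board's z
- pot: round wooden pot fixed to the table, origin at the centre of its underside, z up. Outer diameter 116 mm, inner diameter 104 mm, rim 95 mm above the table; a foot flange of 136 mm diameter, 10 mm high
- follower (a joint): how far the pot's sprung plate is pressed down, m: 0 = up, 0.030 = bottomed out. A spring pushes it up, but a stiff friction brake holds it wherever it is left. Pushing it takes about 8 N at the top rising to 10 N at the bottom, plus 1 N for each 25 mm/s
- plate: the sprung plate: flat brass disc, diameter 98 mm, filling the pot like a piston. Origin: centre of its top face, 75 mm above the table when up (20 mm below the pot's rim), 45 mm when bottomed out; z is its upward normal. It rocks up to 9 deg on a springy centre pivot if pushed off-centre or by a tilted tamper, and rights itself when let go
- cup: loose aluminium tray cup, about 0.16 kg, on the table, the balls in it. Origin: centre of its underside; z up. Flared bowl: outer diameter 78 at the base, 100 at the rim, 40 mm high, walls 3, floor 4 mm. A straight handle points along the cup's own -x: a level bar 12 mm wide (y), z from 26 to 40 mm, from the wall to x = -116 mm; grip it about 90 mm from the axis
- tumbler: chunky glass tumbler standing on the table, 80 mm diameter, 95 mm tall, bystander; origin at the centre of its underside
- opener: brass bottle opener in the shape of a fish lying flat, 120 x 34 x 8 mm, bystander; origin under its middle, x towards the fish's head
- domino0: loose black domino lying flat, 60 x 30 x 12 mm, bystander; origin at the centre of its underside
- domino1: as the first, a second loose bystander domino
- ball0_center (a point): centre of a turned wooden score ball of 22 mm diameter, 12 g; six alike lie in the cup
- ball1_center (a point): centre of another of the six balls
- ball2_center (a point): centre of another of the six balls
- ball3_center (a point): centre of another of the six balls
- ball4_center (a point): centre of another of the six balls
- ball5_center (a point): centre of another of the six balls
Not all that is in view belongs to the job. What is shaped like the tamper but green is not meant.

How it is judged (in metres and radians):
On the way, in this order (a step that is already met when the one before it is completed fails the run):
1. the plate is pressed down with the tamper until it bottoms out (at least 28.5 of its 30 mm), plate level within 3.5 deg and tamper upright within 4.5 deg (value of joint follower above 0.0285 m and angle between plate's own z axis and vertical below 0.06 rad and angle between tamper's own z axis and vertical below 0.08 rad and contact force between tamper and plate above 2 N), for 0.3 s.
2. the tamper stands on the sloping board again, let go, and the plate is still down (z of tamper in the frame of board between -0.004 and 0.004 m and x of tamper in the frame of board between -0.022 and 0.04 m and y of tamper in the frame of board between -0.06 and 0.06 m and angle between the z axis of tamper and the z axis of board, either way round below 0.1 rad and contact force between the fingers and tamper below 0.3 N and linear speed of tamper below 0.02 m/s and value of joint follower above 0.027 m), for 0.3 s.
3. all six balls lie in the pot (horizontal distance between each of ball0_center, ball1_center, ball2_center, ball3_center, ball4_center, ball5_center and pot below 0.05 m and height (world z) of each of ball0_center, ball1_center, ball2_center, ball3_center, ball4_center, ball5_center below 0.09 m), for 0.3 s.
At the end, for the whole second after the job is handed in: All six balls in the pot (below its rim), plate still at least 27 mm down, tamper standing flat on the sloping board (within 4 mm and 6 deg of its face), cup upright on the table (within 5 deg); all let go and still (all of step 2 and all of step 3 and angle between cup's own z axis and vertical below 0.08 rad and height (world z) of cup between -0.004 and 0.006 m and contact force between the fingers and cup below 0.3 N and linear speed of cup below 0.02 m/s); the robot touches nothing.
It fails at once if the gripper or arm pushes the plate (contact force between any of the arm, the fingers and plate above 1 N).
It fails at once if the tumbler, bottle opener or a loose domino is moved more than 15 mm (distance of any of tumbler, opener, domino0, domino1 from where it was at the start of the episode above 0.015 m).
It also fails if it takes over 72 s, if anything falls off the work surface, if the arm or the gripper's body presses on something with over 40 N, if the wrist force passes 120 N, or if a joint passes its speed limit or range.

## Working session

There is one attempt and no reset: what is moved stays moved. The work goes in short steps, each a Python script; the robot and the scene stay as the last script left them, time stands still between calls to the robot, and variables do not carry over. Pictures are saved under pics/ and viewed, at most 10 in all, crops included, and the job is handed in when it is done.

```bash
mkdir -p pics; ls
cat > h.py <<'E'
import numpy as np, cv2, pickle
from plant import robot
def cam(name, save=None):
    c=robot.read_camera(name)
    if save:
        cv2.imwrite(f'pics/{save}.png',c['image'][:,:,::-1]); pickle.dump(c,open(f'pics/{save}.pkl','wb'))
    return c
def load(s): return pickle.load(open(f'pics/{s}.pkl','rb'))
def K(c):
    f=240/np.tan(np.radians(c['vertical_fov'])/2)
    return np.array([[f,0,c['cx']],[0,f,c['cy']],[0,0,1.]]), np.array([c['k1'],0,0,0,0.])
def rays(c,uv):
    k,d=K(c); return cv2.undistortPoints(np.array(uv,float).reshape(-1,1,2),k,d).reshape(-1,2)
def cloud(c):
    "world xyz for each pixel (480,640,3), nan where no reading"
    v,u=np.mgrid[0:480,0:640]; s=rays(c,np.stack([u,v],-1).reshape(-1,2))
    z=c['z_map'].reshape(-1,1).astype(float).copy(); z[z==0]=np.nan
    p=np.hstack([s*z,z]); T=np.linalg.inv(c['camera_from_world'])
    return (p@T[:3,:3].T+T[:3,3]).reshape(480,640,3)
def onz(c,uv,h):
    "pixel -> world point at height h"
    s=rays(c,uv); T=np.linalg.inv(c['camera_from_world']); d=np.hstack([s,np.ones((len(s),1))])@T[:3,:3].T
    o=T[:3,3]; return o+d*((h-o[2])/d[:,2])[:,None]
E
python3 - <<'E'
from h import *
for n in ('scene','top'):
    c=cam(n,n); print(n,c['vertical_fov'],c['k1'],np.linalg.inv(c['camera_from_world'])[:3].round(2).tolist())
print(robot.nose_length,robot.observe())
E
```

```text
pics
scene 52.389217814649726 0.0365177730279978 [[0.04, 0.54, -0.84, 1342.05], [1.0, -0.04, 0.02, -21.49], [-0.02, -0.84, -0.54, 641.65]]
top 56.35051326378401 0.010970116318210392 [[-0.1, -0.97, 0.2, 345.77], [-1.0, 0.09, -0.02, 6.91], [-0.0, -0.2, -0.98, 822.02]]
14.0 {'clock': 0.1, 'joint_positions': array([-1.30539694e+00,  1.31128688e-01,  1.48918660e+00,  5.36250242e-06,
        1.52300624e+00, -8.53846268e-02]), 'joint_vel': array([ 8.03830052e-05, -2.05820005e-03, -2.99830313e-03,  3.13324017e-04,
       -1.91490992e-03,  8.38844110e-04]), 'tau': array([ 8.42522004e-04, -5.70954537e+01, -5.01939332e+01, -9.25722048e-06,
        8.17513210e-03,  8.31296666e-05]), 'tcp_pos': array([ 206.06786772, -562.91988745,  206.31475216]), 'ee_rot': array([-3.13987054e+00, -1.52776034e-04,  3.50783623e-01]), 'contact_force': array([-0.3467307 ,  0.09543263,  0.16018971]), 'torque': array([ 0.01453649, -0.0490267 ,  0.01186989]), 'grasp_force': 0.0, 'width': 1.000484177859309}
```

View pics/scene.png

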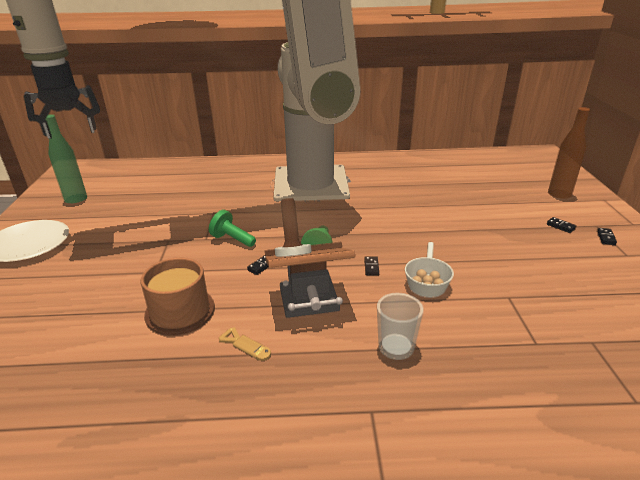

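View pics/top.png

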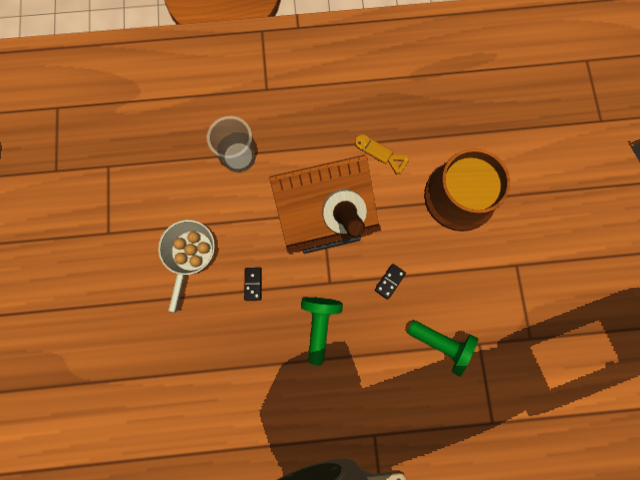

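The top view shows the tamper as a white foot at (345,212) with a dark wooden handle leaning to (352,228), standing on the board at (325,205). The two tamper shapes at (320,330) and (440,345) are green and lie on the table, so they are decoys. The other items:
- Pot: (475,183)
- Cup: (187,247), handle end at (174,308)
- Tumbler: (232,145)
- Dominoes: (253,283) and (390,281)
- Opener: (382,153)

I'll confirm the tamper in an enlarged crop and measure from the depth data.

Run:
```python
from h import *
c=load('top'); P=cloud(c); im=c['image']
cv2.imwrite('pics/crop.png',cv2.resize(im[150:265,255:395,::-1],None,fx=5,fy=5,interpolation=cv2.INTER_CUBIC))
pts={'table':(100,350),'board':(300,200),'board2':(355,180),'foot':(333,205),'handleend':(352,228),'plate':(472,185),'cuphandle':(178,285),'cupfloor':(187,262),'dom0':(253,275),'tumbler':(232,140)}
for k,(u,v) in pts.items(): print(k,P[v,u].round(1))
def circ(p):
    A=np.c_[2*p[:,:2],np.ones(len(p))]; s=np.linalg.lstsq(A,(p[:,:2]**2).sum(1),rcond=None)[0]; return s[:2],np.sqrt(s[2]+s[0]**2+s[1]**2)
def reg(u0,u1,v0,v1): return P[v0:v1,u0:u1].reshape(-1,3)
# pot
q=reg(420,520,140,240); q=q[np.isfinite(q).all(1)]
r=q[abs(q[:,2]-95)<4]; 
for _ in range(3):
    cc,R=circ(r); d=np.hypot(*(r[:,:2]-cc).T); r=r[abs(d-R)<8]
print('pot rim',cc,R,len(r),r[:,2].mean())
r=q[abs(q[:,2]-75)<5]; print('plate median',r.mean(0),len(r), circ(r))
# cup
q=reg(140,230,210,330); q=q[np.isfinite(q).all(1)]
r=q[(q[:,2]>36)&(q[:,2]<44)]; 
rr=r.copy(); cc=np.median(r[:,:2],0)
for _ in range(8):
    d=np.hypot(*(rr[:,:2]-cc).T); R=48.5; 
    s=rr[(d>40)&(d<57)]; cc,R=circ(s)
print('cup rim',cc,R,len(s),s[:,2].mean())
d=np.hypot(*(r[:,:2]-cc).T); hd=r[(d>60)&(d<125)]; m=hd.mean(0); print('handle',len(hd),m,d.max(),np.degrees(np.arctan2(*(cc-m[:2])[::-1])))
vv=np.linalg.svd(hd[:,:2]-m[:2])[2][0]; print('dir',np.degrees(np.arctan2(vv[1],vv[0])))
# board plane
q=reg(270,385,155,250); q=q[np.isfinite(q).all(1)]; q=q[q[:,2]>70]
rng=np.random.default_rng(0); best=0
for _ in range(500):
    a=q[rng.choice(len(q),3,False)]; n=np.cross(a[1]-a[0],a[2]-a[0]); n/=np.linalg.norm(n)+1e-9; n*=np.sign(n[2])
    if n[2]<.8: continue
    k=(abs((q-a[0])@n)<1.5).sum()
    if k>best: best=k; N=n;o=a[0]
i=abs((q-o)@N)<2; b=q[i]; o=b.mean(0); N=np.linalg.svd(b-o)[2][2]; N*=np.sign(N[2])
print('board n',N,np.degrees(np.arccos(N[2])),best,len(q), 'yaw',np.degrees(np.arctan2(-N[1],-N[0])))
np.save('pics/q.npy',q)
yaw=np.arctan2(-N[1],-N[0]); ex=np.array([np.cos(yaw),np.sin(yaw),0]); ey=np.cross(N,ex-N*(ex@N)); ey/=np.linalg.norm(ey); ex=np.cross(ey,N)
L=np.c_[(b-o)@ex,(b-o)@ey]; print('ext',np.percentile(L,[0.5,2,98,99.5],axis=0).round(1).tolist())
L=np.c_[(q-o)@ex,(q-o)@ey,(q-o)@N]
f=L[abs(L[:,2]-16)<2.5]; print('foot pts',len(f),np.percentile(f,[2,50,98],axis=0).round(1).tolist(),circ(f))
t=L[L[:,2]>100]; print('handle end',len(t),t.mean(0) if len(t) else 0)
print('o',o,ex,ey)
```

```text
table [355.5 402.6   2.1]
board [560.5  22.3 123.7]
board2 [584.3 -69.8 127.8]
foot [545.8 -30.  127.5]
handleend [487.7 -49.3 203.1]
plate [ 573.8 -277.8   74. ]
cuphandle [452.6 249.2  41.1]
cupfloor [499.  243.5   1.9]
dom0 [461.2 121.6  14.9]
tumbler [723.6 143.8  21.1]
pot rim [ 576.23006256 -277.39709518] 54.65362407235399 764 94.10639096416803
plate median [ 577.85328453 -279.79230695   74.73919642] 2533 (array([ 576.6797528 , -278.15522283]), np.float64(37.07483265681826))
cup rim [476.51445331 252.69940888] 48.9541151879077 113 39.446843392288066
handle 238 [523.68683604 233.36625689  39.01288708] 96.14246465143205 157.7141957916894
dir 169.78853044151109
board n [-0.49414078 -0.06871108  0.86666238] 29.9269275186791 4053 7567 yaw 7.916310669449459
ext [[-66.5, -87.0], [-64.5, -85.2], [48.1, 69.3], [49.5, 71.0]]
foot pts 891 [[-69.2, -67.7, 13.7], [-21.6, -25.9, 15.9], [3.1, 1.0, 18.1]] (array([-36.66037883, -27.98962178]), np.float64(32.480975864115244))
handle end 293 [-28.23777247 -33.68414887 108.46628676]
o [562.18007792  -9.29977288 122.14855994] [0.85840334 0.11936239 0.4988951 ] [-1.37726514e-01  9.90470296e-01 -8.00645567e-18]
```

View pics/crop.png

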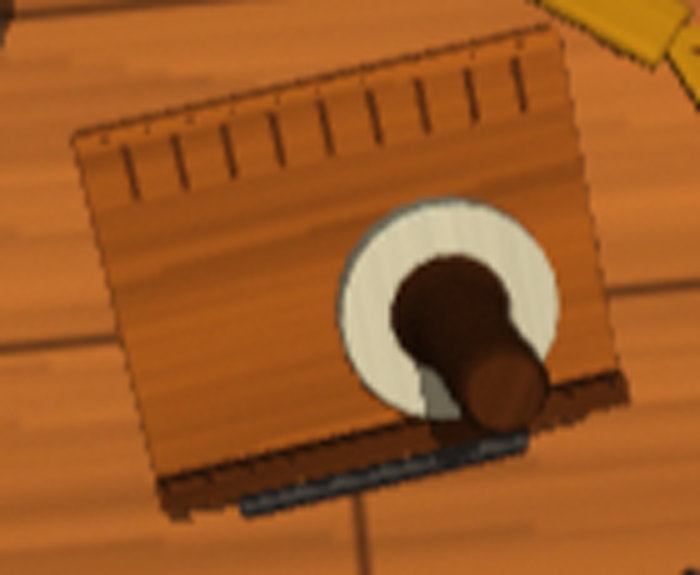

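The crop shows a pale aluminium foot centred at about (345,212) and a brown wooden handle whose end is at about (356,228). It stands against the ledge, so it is the tamper that is meant. Next I'll refine the tamper and cup positions.

Run:
```python
from h import *
c=load('top'); P=cloud(c)
N=np.array([-0.49414078,-0.06871108,0.86666238]);o=np.array([562.18007792,-9.29977288,122.14855994])
ex=np.array([0.85840334,0.11936239,0.4988951]);ey=np.array([-.137726514,.990470296,0])
B=o-15.5*ex-8*ey; print('B',B)
T=np.linalg.inv(c['camera_from_world'])
for uv,h in [((344.8,211.6),16),((356.6,228),110)]:
    s=rays(c,[uv])[0]; d=T[:3,:3]@np.r_[s,1]; p=T[:3,3]+d*((h+N@(B-T[:3,3]))/(N@d)); print(uv,((p-B)@np.c_[ex,ey,N]).round(1))
q=np.load('pics/q.npy'); L=(q-B)@np.c_[ex,ey,N]
t=L[(L[:,2]>50)&(L[:,2]<104)]; print('handle side',len(t),np.percentile(t,[1,50,99],axis=0).round(1).tolist())
t=L[(L[:,2]>107.5)&(L[:,2]<114)]; print('end',len(t),np.percentile(t,[2,50,98],axis=0).round(1).tolist(),t.mean(0))
t=L[(L[:,2]>14.5)&(L[:,2]<18)&(L[:,0]>-20)]; print('foot upper',np.percentile(t,[1,99],axis=0).round(1).tolist())
q=P[200:330,140:230].reshape(-1,3); q=q[np.isfinite(q).all(1)]; r=q[(q[:,2]>35)&(q[:,2]<45)]
from scipy.optimize import least_squares
cc=np.array([515,240.]);
for _ in range(5):
    d=np.hypot(*(r[:,:2]-cc).T); s=r[(d>42)&(d<55)]
    cc=least_squares(lambda x:np.hypot(*(s[:,:2]-x).T)-48.5,cc,loss='soft_l1').x
print('cup',cc,len(s),np.hypot(*(s[:,:2]-cc).T).mean())
d=np.hypot(*(r[:,:2]-cc).T); hd=r[(d>57)&(d<125)]; m=hd.mean(0); print('handle',len(hd),m,d[d<130].max(),np.degrees(np.arctan2(*(cc-m[:2])[::-1])))
vv=np.linalg.svd(hd[:,:2]-m[:2])[2][0]; print('dir',np.degrees(np.arctan2(vv[1],vv[0])))
tm=P[100:175,195:265].reshape(-1,3); tm=tm[np.isfinite(tm).all(1)]; print('tumbler>85',tm[tm[:,2]>85].mean(0))
# IK tests
def ori(z,y):
    x=np.cross(y,z); R=np.c_[x,y,z]
    from scipy.spatial.transform import Rotation as Ro
    return Ro.from_matrix(R).as_euler('xyz')
for s in (1,-1):
    e=ori(-N,s*ey); g=B-13*ex-25.7*ey+80*N; print('tamper',s,e.round(3),[None if v is None else np.round(v,2).tolist() for v in (robot.solve_ik(g+60*N+5*-N,e),robot.solve_ik(g-5*N,e))])
```

```text
B [549.97663826 -19.07365229 114.41568589]
(344.8, 211.6) [-13.  -26.7  16. ]
(356.6, 228) [-14.2 -27.8 110. ]
handle side 200 [[-20.1, -39.0, 51.3], [-3.5, -20.8, 79.6], [-0.8, -12.5, 103.8]]
end 214 [[-24.9, -36.7, 107.7], [-13.7, -26.1, 109.9], [-3.2, -15.7, 111.8]] [-13.84536342 -26.18291183 109.81728885]
foot upper [[-19.4, -60.2, 14.6], [20.0, 7.5, 17.9]]
cup [518.18743797 232.3494691 ] 406 47.81505901253603
handle 236 [435.10238037 254.78739377  39.2936373 ] 114.88677700545422 -15.112762538509266
dir 164.8830316165376
tumbler>85 [697.89597989 136.21605599  92.96516612]
tamper 1 [-3.142  0.522 -3.003] [[-0.46, -0.8, 2.29, 0.3, 1.23, -2.2], [-0.4, -0.67, 2.31, 0.3, 1.07, -2.2]]
tamper -1 [ 3.142 -0.522  0.138] [[-0.46, -0.8, 2.29, 0.3, 1.23, 0.94], [-0.4, -0.67, 2.31, 0.3, 1.07, 0.94]]
```

```bash
cat >> h.py <<'E'
from scipy.spatial.transform import Rotation as Ro
N=np.array([-0.49414078,-0.06871108,0.86666238])
ex=np.array([0.85840334,0.11936239,0.4988951]);ey=np.array([-.137726514,.990470296,0])
B=np.array([549.977,-19.074,114.416]); POT=np.array([576.4,-277.7,0])
def ori(z,y): return Ro.from_matrix(np.c_[np.cross(y,z),y,z]).as_euler('xyz')
ET=ori(-N,-ey)
def tb(x,y,h): return B+x*ex+y*ey+h*N      # board frame -> world
def st(t=''):
    o=robot.observe(); print(t,round(o['clock'],2),o['tcp_pos'].round(1),o['contact_force'].round(1),'w',round(o['width'],3),'g',round(o['grasp_force'],1)); return o
E
python3 - <<'E'
from h import *
X,Y=-13.7,-26.3
q=robot.solve_ik(tb(X,Y,137),ET); print(q)
ED=ori(np.array([0,0,-1.]),-ey); print(robot.solve_ik(POT+[0,0,210],ED),robot.solve_ik(POT+[0,0,118],ED))
robot.move_ptp(tb(X,Y,137),ET); st('appr')
robot.move_linear(tb(X,Y,75),velocity=100); st('at')
robot.gripper_to(0,100); st('grip')
robot.move_linear(tb(X,Y,75)+45*N,velocity=80); st('lift')
cam('top','lift')
E
```

```text
[-0.46092874 -0.80980306  2.28658012  0.30248166  1.23573383  0.93419919]
[-5.29078149e-01  2.36407289e-01  1.36432002e+00 -4.44089210e-16
  1.54086534e+00  9.03552492e-01] [-5.29078149e-01  2.91030061e-01  1.46952735e+00 -4.44089210e-16
  1.38103525e+00  9.03552492e-01]
appr 2.12 [474.3 -56.8 226.6] [ 0.  -0.1  0.2] w 1.001 g 0.0
at 2.89 [504.9 -52.1 173. ] [ 0.8 -0.2  0.3] w 0.998 g 0.0
grip 3.5 [504.9 -52.3 173.6] [-8.1 -0.8  7.4] w 0.276 g 97.8
lift 4.22 [482.3 -55.  210.8] [-0.3 -1.1 -4.1] w 0.275 g 98.6
```

View pics/lift.png

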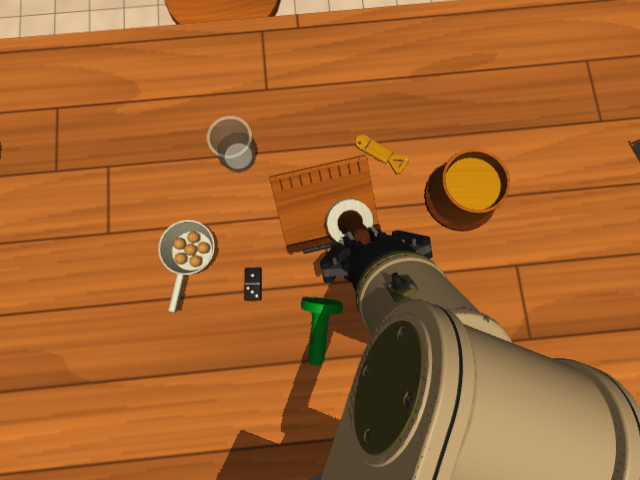

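Top view: the tamper hangs in the gripper with its foot at about (350,221), clear of the board. Next I'll take it over the pot and check the foot before pressing.

Run:
```python
from h import *
ED=ori(np.array([0,0,-1.]),-ey)
p=tb(-13.7,-26.3,120); robot.move_linear(p+[0,0,50],velocity=150)
robot.move_ptp(POT+[0,0,75+135],ED); robot.pause(.3); o=st('over pot'); print(Ro.from_euler('xyz',o['ee_rot']).as_matrix()[:,2])
for n in ('top','scene'):
    c=cam(n,n+'2'); P=cloud(c).reshape(-1,3); P=P[np.isfinite(P).all(1)]
    d=np.hypot(*(P[:,:2]-POT[:2]).T)
    f=P[(d<45)&(abs(P[:,2]-151)<5)]
    if len(f)>40:
        m=f.mean(0); u=np.linalg.svd(f-m)[2][2]; print(n,len(f),m,u*np.sign(u[2]),np.percentile(f,[1,99],axis=0).round(1).tolist())
    s=P[(d<45)&(P[:,2]>131)&(P[:,2]<154)]
    from scipy.optimize import least_squares
    d2=np.hypot(*(s[:,:2]-POT[:2]).T); print(n,len(s), np.percentile(s,[1,99],axis=0).round(1).tolist())
c=load('scene2')['image']; cv2.imwrite('pics/crop2.png',cv2.resize(c[140:340,60:300,::-1],None,fx=3,fy=3))
```

```text
over pot 6.26 [ 576.5 -277.4  211.2] [ 0.2  0.4 -4.2] w 0.271 g 98.5
[ 1.68496439e-03 -7.82561892e-04 -9.99998274e-01]
top 1014 [ 571.47784809 -271.22839742  150.60110714] [-0.0064461   0.00471703  0.9999681 ] [[541.8, -310.1, 146.9], [609.9, -242.6, 155.3]]
top 1111 [[541.2, -310.1, 136.6], [609.9, -241.8, 153.7]]
scene 528 [ 588.07038954 -273.78808752  150.07379542] [0.00854459 0.00313073 0.99995859] [[547.6, -310.5, 146.2], [613.7, -241.1, 155.5]]
scene 712 [[548.9, -310.4, 134.8], [614.1, -240.8, 153.5]]
```

View pics/crop2.png

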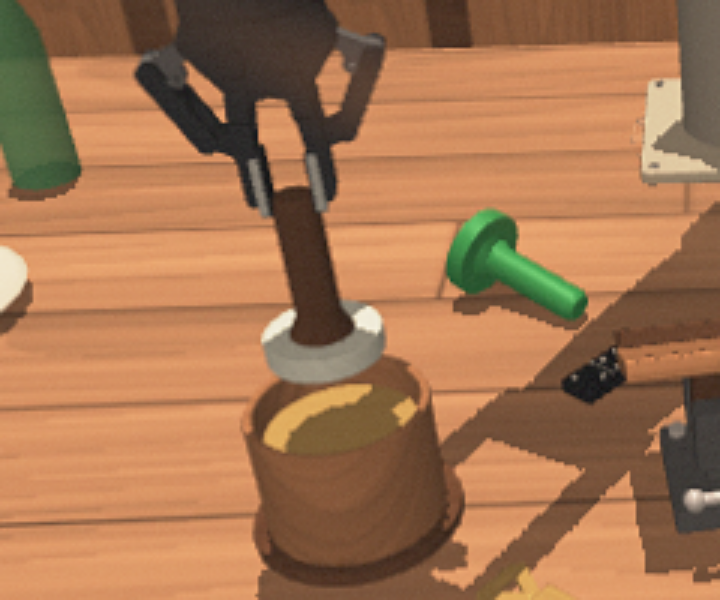

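The foot hangs upright over the pot at crop position (323,340). The fit gives a tilt under 0.5° and the foot centred within 2 mm. Pressing now.

Run:
```python
from h import *
robot.move_linear(POT+[0,0,75+82],velocity=100); st('near')
print(robot.move_linear(POT+[0,0,75+38],velocity=22,f_stop=24)); st('bottom')
robot.pause(.6); o=st('held'); print(o['ee_rot'],Ro.from_euler('xyz',o['ee_rot']).as_matrix()[:,2], o['torque'])
```

```text
near 7.04 [ 576.5 -277.8  157.2] [ 0.   0.6 -3.4] w 0.276 g 98.5
True
bottom 8.62 [ 578.2 -278.   121.1] [-1.9  1.   5.8] w 0.27 g 99.7
held 9.22 [ 578.1 -278.   121.2] [-1.1  0.7  6.1] w 0.268 g 99.7
[ 3.13967756 -0.00382466  0.13837626] [ 0.00405225 -0.00136924 -0.99999085] [0.27323557 0.19332499 0.00101022]
```

Run:
```python
from h import *
print(robot.move_linear(POT+[1.5,0,75+38],velocity=10,f_stop=18)); st('again'); robot.pause(.6); o=st('held'); print(Ro.from_euler('xyz',o['ee_rot']).as_matrix()[:,2],o['torque'])
```

```text
True
again 9.64 [ 580.2 -278.1  121.1] [-1.2  2.7  7. ] w 0.272 g 99.9
held 10.24 [ 580.1 -278.   121.1] [-1.4  1.8  7.7] w 0.271 g 99.8
[ 0.00774046 -0.00201435 -0.99996801] [ 0.47691115  0.49819401 -0.03816194]
```

It won't go any lower, so the plate has bottomed out. Now lift out, check the plate, and return the tamper to the board.

Run:
```python
from h import *
X,Y=-11.5,-26.3
robot.move_linear(POT+[0,0,75+135],velocity=120); st('up')
p=tb(X,Y,120)
robot.move_ptp(p+[0,0,50],ET); robot.move_linear(p,velocity=150)
c=cam('top','t3'); P=cloud(c)[150:220,440:505].reshape(-1,3); d=np.hypot(*(P[:,:2]-POT[:2]).T); f=P[d<40]; print('plate z',np.nanmedian(f[:,2]))
robot.move_linear(tb(X,Y,82),velocity=100); robot.pause(.2); st('near')
print(robot.move_linear(tb(X,Y,72),velocity=15,f_stop=6)); o=st('placed'); print('board h',((o['tcp_pos']-B)@np.c_[ex,ey,N]).round(1))
```

```text
up 11.15 [ 575.8 -277.4  208.6] [ 0.2  0.9 -4.5] w 0.271 g 98.6
plate z 44.68333763562924
near 13.62 [503.5 -52.3 180.8] [ 0.1  1.1 -3.4] w 0.275 g 99.2
True
placed 14.07 [505.7 -52.  174.5] [-7.4 -1.7  5. ] w 0.271 g 100.5
board h [-12.  -26.5  76.3]
```

Plate z is 44.7 mm, so it stays down. Release the tamper, retract along its axis, and look.

Run:
```python
from h import *
robot.gripper_to(1.0); robot.pause(.2); st('rel')
robot.move_linear(tb(-11.5,-26.3,137),velocity=100)
robot.pause(.1); c=cam('top','t4'); st()
P=cloud(c)[150:260,265:395].reshape(-1,3); P=P[np.isfinite(P).all(1)]; L=(P-B)@np.c_[ex,ey,N]
t=L[(L[:,2]>107)&(L[:,2]<114)&(abs(L[:,0])<40)]; print(len(t),t.mean(0)); t=L[(L[:,2]>14)&(L[:,2]<18)&(L[:,0]>-20)]; print(len(t),np.percentile(t,[1,99],axis=0).round(1).tolist())
cv2.imwrite('pics/crop4.png',cv2.resize(c['image'][130:350,220:440,::-1],None,fx=2.5,fy=2.5))
```

```text
rel 14.9 [505.  -51.5 173.3] [-0.2  0.2 -1. ] w 0.998 g 0.0
 15.82 [475.8 -55.7 226.3] [ 0.1 -1.3 -0.4] w 0.997 g 0.0
224 [-13.8652902  -26.23431317 109.66422938]
581 [[-19.4, -60.1, 14.1], [20.0, 8.2, 17.9]]
```

View pics/crop4.png

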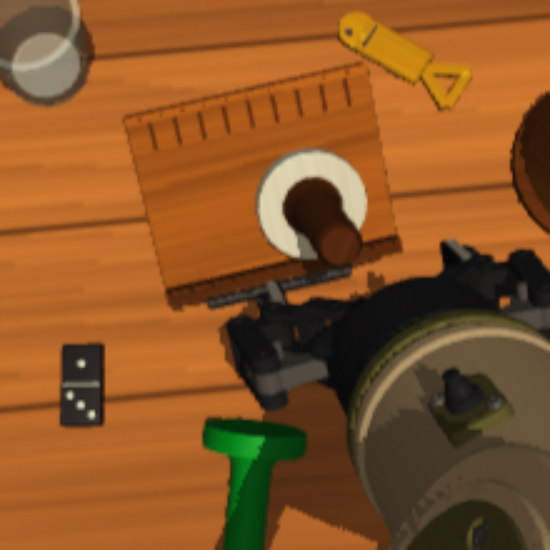

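The picture shows the tamper standing flat at crop position (312,205), in the same place as at the start, and the board and neighbours are undisturbed. Next, plan the cup grasp and pour using IK.

```bash
cat >> h.py <<'E'
CUP=np.array([518.2,232.3,0]); CYAW=np.radians(-15.1)
def cup_tool(Rc,pc,al,s):
    "tool pose holding the cup at rotation Rc, origin pc"
    z=np.array([np.sin(al),0,-np.cos(al)]); g=np.array([-90,0,34.])+5*z
    return pc+Rc@g, ori(Rc@z,Rc@np.array([0,s,0.]))
def cupR(psi,th): return (Ro.from_euler('z',psi)*Ro.from_euler('y',th)).as_matrix()
def pour(psi,th,al,s,back=20,h=None):
    R=cupR(psi,th); t=np.degrees(th)
    h=np.interp(t,[0,30,65],[160,155,113]) if h is None else h
    lip=POT+np.array([-back*np.cos(psi),-back*np.sin(psi),h])
    return cup_tool(R,lip-R@np.array([50,0,40.]),al,s)
E
python3 - <<'E'
from h import *
res=[]
for al in np.radians([0,20,40]):
  for s in (1,-1):
    q0=robot.solve_ik(*cup_tool(cupR(CYAW,0),CUP,al,s))
    q1=robot.solve_ik(*cup_tool(cupR(CYAW,0),CUP+[0,0,250],al,s))
    if q0 is None or q1 is None: print('no grasp',al,s); continue
    for psi in np.radians(range(-180,180,20)):
      Q=[]
      for th in np.radians([0,30,60,90,115]):
        q=robot.solve_ik(*pour(psi,th,al,s))
        if q is None: break
        Q.append(q)
      else:
        A=np.array([q0,q1]+Q); D=abs(np.diff(A,axis=0)).max(1); res.append((D.max(),np.degrees(al),s,np.degrees(psi),D.round(2),Q[0].round(2),Q[-1].round(2),q0.round(2)))
res.sort(key=lambda r:r[0])
for r in res[:10]: print(*r)
print(len(res))
E
```

```text
no grasp 0.6981317007977318 -1
0.7693652672365929 0.0 1 -100.0 [0.48 0.77 0.48 0.37 0.41 0.46] [-0.28  0.21  1.51  0.    1.42 -0.1 ] [-0.97  1.38  0.66  1.7   2.45 -0.23] [ 0.43  0.03  1.93  0.    1.18 -0.87]
0.8248310074567273 20.0 1 -100.0 [0.49 0.82 0.52 0.43 0.4  0.39] [-0.07  0.25  1.5  -0.35  1.44  0.16] [-1.    1.22  0.68  1.35  2.37 -0.38] [ 0.64 -0.16  2.16 -0.34  0.94 -0.5 ]
0.912529411774913 40.0 1 -100.0 [0.45 0.91 0.49 0.5  0.39 0.4 ] [ 0.11  0.39  1.46 -0.67  1.53  0.39] [-0.99  1.01  0.76  1.03  2.26 -0.51] [ 0.89 -0.16  2.31 -0.87  0.88  0.12]
1.0937726532296193 20.0 1 -119.99999999999999 [0.49 1.09 0.49 0.5  0.38 0.34] [-0.11  0.5   1.18 -0.32  1.6   0.43] [-1.12  0.91  1.2   1.32  2.12 -0.58] [ 0.64 -0.16  2.16 -0.34  0.94 -0.5 ]
1.1126576988086927 0.0 1 -119.99999999999999 [0.48 1.11 0.52 0.43 0.34 0.34] [-0.29  0.35  1.34 -0.    1.45  0.24] [-1.08  1.11  1.15  1.6   2.26 -0.56] [ 0.43  0.03  1.93  0.    1.18 -0.87]
1.2435343721082108 40.0 1 -119.99999999999999 [0.45 1.24 0.43 0.51 0.45 0.31] [ 0.03  0.72  1.   -0.59  1.79  0.53] [-1.1   0.7   1.25  1.08  1.98 -0.5
[... 239 characters left out ...]
.0 1 -140.0 [0.48 1.43 0.52 0.54 0.36 0.37] [-0.32  0.49  1.17 -0.    1.49  0.56] [-1.16  0.9   1.55  1.65  2.08 -0.8 ] [ 0.43  0.03  1.93  0.    1.18 -0.87]
1.565072244852915 20.0 1 -160.0 [0.49 1.57 0.71 0.56 0.67 0.43] [-0.27  1.    0.47 -0.21  1.96  0.9 ] [-1.27  0.37  2.04  1.6   1.67 -0.84] [ 0.64 -0.16  2.16 -0.34  0.94 -0.5 ]
1.6791683405969748 40.0 1 -140.0 [0.45 1.68 0.56 0.48 0.53 0.33] [-0.08  1.11  0.41 -0.54  2.09  0.64] [-1.2   0.39  1.68  1.18  1.72 -0.57] [ 0.89 -0.16  2.31 -0.87  0.88  0.12]
16h.py:43: UserWarning: Gimbal lock detected. Setting third angle to zero since it is not possible to uniquely determine all angles.
  return cup_tool(R,lip-R@np.array([50,0,40.]),al,s)
```

Run:
```python
from h import *
al=np.radians(20); s=1; R0=cupR(CYAW,0)
robot.move_linear(tb(-11.5,-26.3,137)+[0,0,50],velocity=150)
p,e=cup_tool(R0,CUP,al,s); z=R0@np.array([np.sin(al),0,-np.cos(al)])
robot.move_ptp(p-90*z,e); robot.gripper_to(0.6); st('appr')
robot.move_linear(p,velocity=90); st('at')
robot.gripper_to(0,90); st('grip')
robot.move_linear(p+[0,0,60],velocity=60); st('lift'); cam('top','t5')
c=load('t5'); cv2.imwrite('pics/crop5.png',cv2.resize(c['image'][150:400,60:360,::-1],None,fx=2,fy=2))
```

```text
appr 18.12 [403.5 263.  114.1] [-0.3  0.7  0.3] w 0.601 g 0.0
at 19.27 [433.3 255.7  29.9] [ 0.2 -1.2 -1.4] w 0.594 g 0.0
grip 19.81 [432.9 255.3  29.3] [ 0.2 -0.5 -0.8] w 0.004 g 0.0
lift 20.96 [432.6 255.   88.7] [ 0.6 -0.4  0.9] w 0.0 g 0.0
```

View pics/crop5.png

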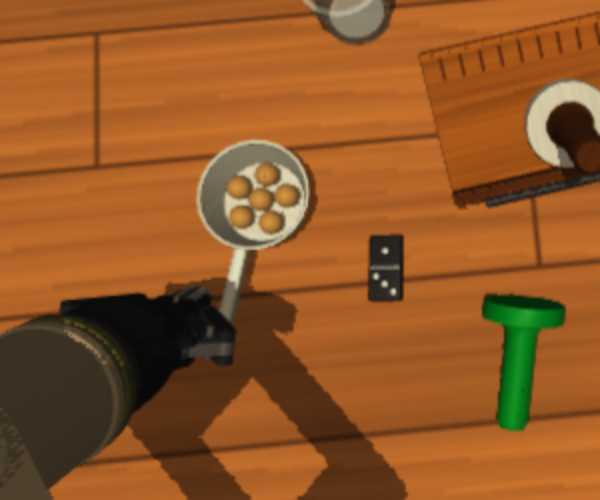

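The grasp missed: the width went to 0, and the crop shows the cup still on the table with the rim centre at about (254,195). I'll compare the actual tool pose with what was commanded and look from the side.

Run:
```python
from h import *
o=st(); M=Ro.from_euler('xyz',o['ee_rot']).as_matrix(); print(M.round(3)); al=np.radians(20); print(cupR(CYAW,0).round(3)); p,e=cup_tool(cupR(CYAW,0),CUP,al,1); print(p,e,o['ee_rot'])
print(o['joint_positions'].round(2))
c=load('t5'); P=cloud(c); print('tip px depth'); 
def proj(w):
    q=np.linalg.inv(np.linalg.inv(c['camera_from_world']))@np.r_[w,1]; k,d=K(c); return cv2.projectPoints(q[None,:3],np.zeros(3),np.zeros(3),k,d)[0].ravel()
print('tcp crop',(proj(o['tcp_pos'])-[60,150])*2,'tips',(proj(o['tcp_pos']+14*M[:,2])-[60,150])*2)
for x in (-60,-90,-116): print(x,(proj(CUP+cupR(CYAW,0)@[x,0,40.])-[60,150])*2)
q=P[200:330,140:230].reshape(-1,3); q=q[np.isfinite(q).all(1)]; r=q[(q[:,2]>35)&(q[:,2]<45)]
d=np.hypot(*(r[:,:2]-CUP[:2]).T); s=r[(d>42)&(d<55)]; h=r[(d>57)&(d<90)]
from scipy.optimize import least_squares
cc=least_squares(lambda x:np.hypot(*(s[:,:2]-x).T)-48.5,CUP[:2],loss='soft_l1').x; print('cup now',cc,h.mean(0),len(h))
s=cam('scene','s5'); cv2.imwrite('pics/crop6.png',cv2.resize(s['image'][180:330,360:520,::-1],None,fx=4,fy=4))
```

```text
21.01 [432.6 255.   88.6] [-0.6 -1.3  0.7] w -0.002 g 0.0
[[-0.908  0.261  0.329]
 [ 0.245  0.965 -0.09 ]
 [-0.341 -0.001 -0.94 ]]
[[ 0.965  0.261  0.   ]
 [-0.261  0.965 -0.   ]
 [-0.     0.     1.   ]]
[432.95851866 255.29991683  29.3015369 ] [3.14159265 0.34906585 2.87804794] [-3.14064703  0.34838761  2.87836425]
[ 0.64 -0.26  2.12 -0.31  1.07 -0.55]
tip px depth
tcp crop [211.26522408 288.87174174] tips [218.06559633 284.53488038]
-60 [237.61940646 261.22897961]
-90 [229.63126203 295.20544347]
-116 [222.59850624 325.0875748 ]
cup now [518.16711199 232.31440281] [447.08814787 251.57286668  39.05374977] 135
```

View pics/crop6.png

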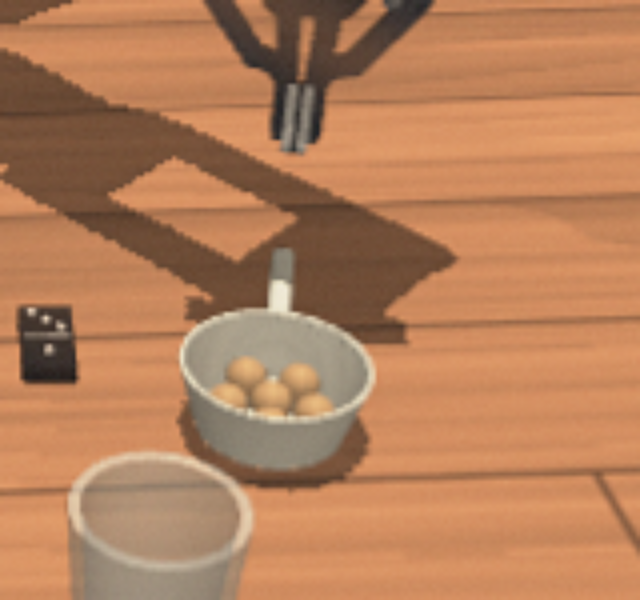

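Run:
```python
from h import *
o=st(); M=Ro.from_euler('xyz',o['ee_rot']).as_matrix()
for n in ('t5','s5'):
    c=load(n); P=cloud(c); k,d=K(c); T=c['camera_from_world']
    def proj(w): q=T@np.r_[w,1]; return cv2.projectPoints(q[None,:3],np.zeros(3),np.zeros(3),k,d)[0].ravel()
    print(n,'tcp',proj(o['tcp_pos']),'tip',proj(o['tcp_pos']+14*M[:,2]),'end',proj(CUP+cupR(CYAW,0)@[-116,0,40.]))
    if n=='s5':
        for u,v in [(360+290/4,180+110/4),(360+305/4,180+110/4),(360+295/4,180+148/4),(360+280/4,180+270/4)]: print(u,v,P[int(round(v)),int(round(u))])
    else:
        for u,v in [(60+215/2,150+345/2),(60+225/2,150+330/2),(60+200/2,150+310/2)]: print(u,v,P[int(round(v)),int(round(u))])
    F=P.reshape(-1,3); F=F[np.isfinite(F).all(1)]; t=F[(F[:,2]>55)&(F[:,2]<140)&(np.hypot(*(F[:,:2]-[415,258]).T)<75)]; print(len(t),t.mean(0) if len(t) else 0, t[t[:,2].argsort()[:15]].mean(0))
```

```text
21.06 [432.6 255.   88.6] [-0.9  0.2  0.8] w -0.004 g 0.0
t5 tcp [165.62369411 294.43072829] tip [169.02395224 292.26241055] end [171.29925312 312.5437874 ]
167.5 322.5 [381.26161077 213.73918151 203.91773987]
172.5 315.0 [390.47166321 209.61307831 199.21553171]
160.0 305.0 [408.56077268 236.12482211 169.49146279]
94 [424.83632729 251.70731007 129.086049  ] [429.30880091 252.12631097 119.36348778]
s5 tcp [431.21149899 227.40608594] tip [430.48239567 233.65275329] end [429.4240145 239.6587224]
432.5 207.5 [426.39384672 253.25225212 133.56337832]
436.25 207.5 [427.93424514 261.4255821  134.06821141]
433.75 217.0 [433.88526768 257.79961473 115.41569905]
430.0 247.5 [438.9418601  256.24876649  38.8701104 ]
148 [427.92899438 256.39641441 128.05044524] [432.08164547 255.65818704 116.4682157 ]
```

The depth readings and both projections put the closed fingertips about 29 mm behind the reported TCP, at z ≈ 116. By the given 14 mm nose length they should be at z ≈ 75. So the tool is really about 43 mm shorter than stated, and the fingers closed above the bar. I'll check this offset from the tamper picture and at another opening, then replan with it.

Run:
```python
from h import *
print('nose',robot.nose_length)
# tip height in the earlier tamper pictures: pad pixels in scene2 (full px = 60+u/3,140+v/3)
c=load('scene2'); P=cloud(c)
for u,v in [(265,205),(320,200),(258,170),(312,165)]: print('scene2',P[int(140+v/3),int(60+u/3)].round(1))
for w in (0.5,1.0):
    robot.gripper_to(w); o=robot.observe(); M=Ro.from_euler('xyz',o['ee_rot']).as_matrix()
    F=cloud(cam('scene')).reshape(-1,3); F=F[np.isfinite(F).all(1)]; L=(F-o['tcp_pos'])@M
    t=L[(abs(L[:,0])<30)&(abs(L[:,1])<60)&(L[:,2]<30)&(F[:,2]>55)]; print(w,len(t),'max along tool z',np.sort(t[:,2])[-12:].round(0))
```

```text
nose 14.0
scene2 [ 587.4 -290.3  242.1]
scene2 [ 585.4 -259.8  243.8]
scene2 [ 588.5 -288.6  265.7]
scene2 [ 585.3 -259.3  265. ]
0.5 3812 max along tool z [-29. -29. -29. -29. -27. -27. -27. -27. -26. -26. -26. -26.]
1.0 3584 max along tool z [-40. -40. -39. -39. -38. -38. -38. -38. -38. -37. -37. -37.]
```

The offset holds in the earlier tamper picture (tips about 31 mm behind the TCP) and at other openings. I'll use a TCP-to-grasp-point distance of 47 mm and recheck IK for the whole pour.

```bash
sed -i 's/34\.\])+5\*z/34.])+47*z/; s/\[0,30,65\],\[160,155,113\]/[0,30,65],[235,200,113]/' h.py; python3 - <<'E' 2>/dev/null
from h import *
for ald in (0,20,35):
  al=np.radians(ald); s=1
  q0=robot.solve_ik(*cup_tool(cupR(CYAW,0),CUP,al,s)); q1=robot.solve_ik(*cup_tool(cupR(CYAW,0),CUP+[0,0,270],al,s))
  print(ald,q0,q1)
  for ps in range(-160,-70,20):
    psi=np.radians(ps); Q=[robot.solve_ik(*pour(psi,0,al,s,h=310))]+[robot.solve_ik(*pour(psi,np.radians(t),al,s)) for t in (0,30,60,90,115)]
    print(ps,[None if q is None else q.round(2).tolist() for q in (Q[0],Q[1],Q[2],Q[-2],Q[-1])])
E
```

```text
0 [ 0.43293609  0.09775354  1.95185473  0.          1.09198438 -0.87431552] [ 0.43293609 -0.15444076  1.68089192  0.          1.6151415  -0.87431552]
-160 [[-0.37, 0.58, 0.85, -0.0, 1.72, 0.86], [-0.37, 0.59, 0.97, -0.0, 1.58, 0.86], [-0.56, 0.21, 1.47, 0.44, 1.17, 0.54], [-1.05, 0.29, 2.02, 1.69, 1.45, -0.75], [-1.11, 0.69, 1.91, 1.9, 1.89, -1.0]]
-140 [[-0.32, 0.45, 1.01, -0.0, 1.67, 0.56], [-0.32, 0.47, 1.13, -0.0, 1.54, 0.56], [-0.57, 0.23, 1.45, 0.51, 1.33, 0.21], [-1.05, 0.52, 1.71, 1.46, 1.71, -0.66], [-1.1, 0.85, 1.59, 1.7, 2.04, -0.79]]
-120 [[-0.29, 0.31, 1.19, -0.0, 1.64, 0.24], [-0.29, 0.33, 1.3, -0.0, 1.51, 0.24], [-0.57, 0.25, 1.42, 0.52, 1.51, -0.09], [-1.0, 0.74, 1.38, 1.31, 1.97, -0.59], [-1.03, 1.05, 1.23, 1.62, 2.23, -0.57]]
-100 [[-0.28, 0.16, 1.37, 0.0, 1.62, -0.1], [-0.28, 0.19, 1.47, 0.0, 1.48, -0.1], [-0.57, 0.27, 1.39, 0.48, 1.68, -0.39], [-0.91, 0.96, 1.02, 1.22, 2.23, -0.53], [-0.94, 1.27, 0.82, 1.66, 2.42, -0.3]]
-80 [[-0.31, 0.01, 1.52, 0.0, 1.61, -0.48], [-0.31, 0.04, 1.63, 0.0, 1.47, -0.48], [-0.56, 0.3, 1.36, 0.39, 1.83, -0.7], [-0.81, 1.19, 0.64, 1.2,
[... 1620 characters left out ...]
7, 1.66, 0.57], [-0.95, 0.2, 1.68, 0.97, 1.45, -0.3], [-1.14, 0.44, 1.7, 1.28, 1.7, -0.61]]
-120 [[-0.03, 0.57, 0.97, -0.56, 1.87, 0.4], [-0.03, 0.6, 1.07, -0.54, 1.77, 0.47], [-0.26, 0.33, 1.24, -0.08, 1.59, 0.26], [-0.91, 0.42, 1.42, 0.87, 1.72, -0.45], [-1.06, 0.71, 1.31, 1.15, 1.96, -0.58]]
-100 [[0.03, 0.25, 1.38, -0.6, 1.64, 0.2], [0.03, 0.3, 1.46, -0.6, 1.54, 0.28], [-0.26, 0.17, 1.43, -0.09, 1.54, -0.08], [-0.85, 0.63, 1.14, 0.77, 1.97, -0.59], [-0.96, 0.99, 0.88, 1.08, 2.23, -0.54]]
-80 [[0.04, -0.08, 1.73, -0.61, 1.43, -0.07], [0.04, -0.03, 1.81, -0.63, 1.32, 0.02], [-0.28, 0.01, 1.6, -0.08, 1.5, -0.45], [-0.77, 0.82, 0.86, 0.64, 2.21, -0.76], [-0.84, 1.33, 0.31, 1.14, 2.54, -0.4]]
```

Run:
```python
from h import *
al=np.radians(20); s=1; R0=cupR(CYAW,0)
robot.gripper_to(0.6)
p,e=cup_tool(R0,CUP,al,s); z=R0@np.array([np.sin(al),0,-np.cos(al)])
robot.move_linear(p-50*z,e,velocity=120); robot.pause(.1)
print(robot.move_linear(p,velocity=60,f_stop=8)); st('at')
robot.gripper_to(0,90); o=st('grip')
if o['grasp_force']>20:
    robot.move_linear(p+[0,0,60],velocity=60); st('lift')
    F=cloud(cam('top','t6'))[150:330,100:260].reshape(-1,3); F=F[np.isfinite(F).all(1)]
    f=F[(F[:,2]>85)&(F[:,2]<115)&(np.hypot(*(F[:,:2]-CUP[:2]).T)<70)]; print(len(f),f.mean(0),np.percentile(f,[2,98],axis=0).round(1).tolist())
    m=f.mean(0); u=np.linalg.svd(f-m)[2][2]; print('rim normal',u*np.sign(u[2]))
```

```text
False
at 24.25 [447.1 251.7  -9.9] [-0.9 -0.2 -0.1] w 0.599 g 0.0
grip 24.69 [447.1 251.9  -9.7] [-2.4  0.3  3.2] w 0.124 g 87.8
lift 25.84 [446.4 251.3  49.2] [-0.5  0.7 -3.1] w 0.121 g 87.6
854 [516.38882325 242.6418094   94.08026608] [[453.0, 184.4, 85.3], [565.4, 278.6, 99.9]]
rim normal [0.03201578 0.02606142 0.99914753]
```

The cup is held at the 12 mm bar's width and level, with about 3 N of load. Lift, carry it over, and pour.

```bash
python3 - <<'E' 2>&1 | grep -v -i gimbal
from h import *
al=np.radians(20); s=1; R0=cupR(CYAW,0); psi=np.radians(-110)
p,e=cup_tool(R0,CUP,al,s)
robot.move_linear(p+[0,0,270],velocity=150); st('high')
robot.move_linear(*pour(psi,0,al,s,h=310),velocity=140); st('over')
robot.move_linear(*pour(psi,0,al,s),velocity=100)
robot.move_linear(*pour(psi,np.radians(30),al,s),velocity=80); st('30')
cam('top','t7'); cam('scene','s7')
E
```

```text
high 27.44 [446.3 251.2 258.4] [-0.1  0.5 -2.3] w 0.124 g 87.7
over 30.68 [ 625.6 -142.   260. ] [ 0.4  1.  -2.9] w 0.124 g 87.7
30 32.26 [ 628.4 -135.2  218.9] [-0.3  0.7 -2.6] w 0.126 g 87.7
```

Run:
```python
from h import *
a=load('s7')['image'][120:340,60:340]; b=load('t7')['image'][90:310,340:620]
cv2.imwrite('pics/crop7.png',cv2.resize(np.vstack([a,b])[:,:,::-1],None,fx=1.36,fy=1.36))
```

```text
(no output)
```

View pics/crop7.png

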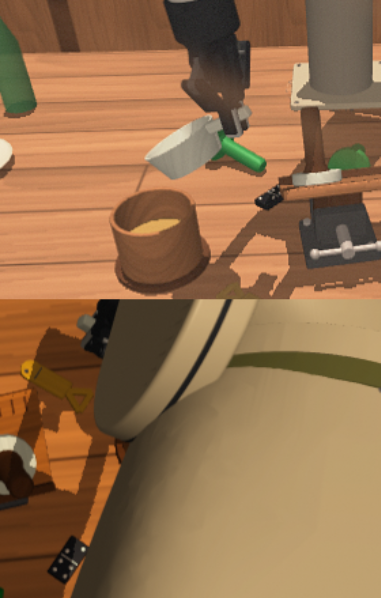

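Scene crop: the cup is tilted about 30° with its lip at about (148,160) over the pot, whose rim is at (155,205). All the balls are still inside. I'll check the lip against the depth data, then pour.

```bash
python3 - <<'E' 2>&1 | grep -v -i gimbal
from h import *
al=np.radians(20); s=1; psi=np.radians(-110); d=np.array([np.cos(psi),np.sin(psi),0])
F=cloud(load('s7'))[120:330,60:280].reshape(-1,3); F=F[np.isfinite(F).all(1)]
f=F[(F[:,2]>140)&(F[:,2]<260)&(np.hypot(*(F[:,:2]-POT[:2]).T)<60)]; t=(f-POT)@d; i=t.argsort()[-25:]; print('lip along d',t[i].mean(),'z',f[i,2].mean(),'lateral',((f[i]-POT)@np.array([-d[1],d[0],0])).mean())
if abs(t[i].mean()+20)<15:
    for th in (50,62,70,76,82,88,94,100,107,114):
        robot.move_linear(*pour(psi,np.radians(th),al,s),velocity=60 if th<60 else 35); robot.pause(.1)
    robot.pause(.5); st('poured'); cam('scene','s8')
    a=load('s8')['image'][120:340,60:340]; cv2.imwrite('pics/crop8.png',cv2.resize(a[:,:,::-1],None,fx=2.7,fy=2.7))
E
```

```text
lip along d -24.134437876822634 z 196.88105427404716 lateral -2.67677755714252
poured 39.53 [ 581.7 -263.2  246.7] [ 0.5  0.2 -1.8] w 0.125 g 88.3
```

View pics/crop8.png

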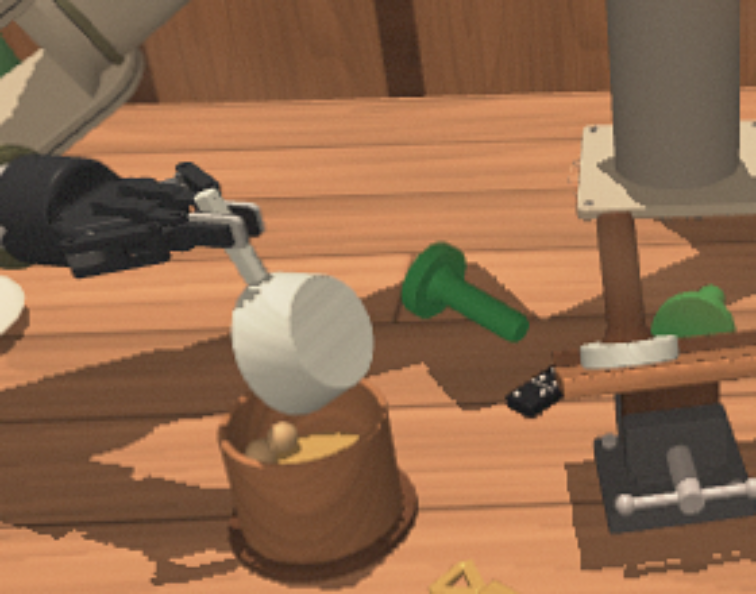

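The scene crop shows the cup inverted over the pot, with balls in the pot at about (283,436) and (260,450). Next I'll right the cup, count the balls by depth and colour, and set the cup down where it was.

```bash
python3 - <<'E' 2>&1 | grep -v -i gimbal
from h import *
al=np.radians(20); s=1; psi=np.radians(-110); R0=cupR(CYAW,0)
p,e=cup_tool(R0,CUP,al,s)
for th in (90,62,30,0): robot.move_linear(*pour(psi,np.radians(th),al,s),velocity=110)
robot.move_linear(*pour(psi,0,al,s,h=310),velocity=140)
robot.move_linear(p+[0,0,270],e,velocity=160); st('back')
c=cam('top','t9'); P=cloud(c)[140:240,420:520].reshape(-1,3); d=np.hypot(*(P[:,:2]-POT[:2]).T); f=P[(d<49)]; print('plate z',np.nanmedian(f[:,2]),'ball px',(f[:,2]>52).sum())
from scipy.cluster.hierarchy import fcluster,linkage
g=f[(f[:,2]>61)&(f[:,2]<75)&(np.hypot(*(f[:,:2]-POT[:2]).T)<47)]; cl=fcluster(linkage(g[:,:2],'single'),4,'distance'); print([(g[cl==k].mean(0).round(0).tolist(),int((cl==k).sum())) for k in set(cl)])
robot.move_linear(p+[0,0,15],velocity=150); robot.pause(.2)
print(robot.move_linear(p-[0,0,3],velocity=12,f_stop=3)); st('down')
E
```

```text
back 45.87 [447.  251.2 259.8] [-0.1  0.4 -2.4] w 0.121 g 88.1
plate z 45.79741977281702 ball px 713
[([566.0, -316.0, 64.0], 72), ([547.0, -304.0, 64.0], 75), ([604.0, -273.0, 64.0], 150), ([606.0, -301.0, 64.0], 149)]
True
down 49.08 [446.8 251.6  -9.9] [-0.   0.2  3.2] w 0.126 g 89.0
```

```bash
python3 - <<'E' 2>&1 | grep -v -i gimbal
from h import *
al=np.radians(20); R0=cupR(CYAW,0); p,e=cup_tool(R0,CUP,al,1); z=R0@np.array([np.sin(al),0,-np.cos(al)])
robot.gripper_to(0.6); robot.move_linear(p-90*z,velocity=120); st('clear')
c=cam('top','t10'); A=cloud(c); c2=cam('scene','s10'); S=cloud(c2)
P=A[200:330,140:230].reshape(-1,3); P=P[np.isfinite(P).all(1)]; d=np.hypot(*(P[:,:2]-CUP[:2]).T)
print('inside cup heights',np.percentile(P[d<33][:,2],[5,50,90,99]).round(1))
P0=cloud(load('top'))[200:330,140:230].reshape(-1,3); d0=np.hypot(*(P0[:,:2]-CUP[:2]).T); print('with balls were',np.nanpercentile(P0[d0<33][:,2],[5,50,90,99]).round(1))
r=P[(abs(P[:,2]-40)<5)&(d>42)&(d<55)]; m=r.mean(0); u=np.linalg.svd(r-m)[2][2]; print('rim',m,u*np.sign(u[2]))
for n,Q,im in (('top',A,c['image']),('scene',S,c2['image'])):
    hsv=cv2.cvtColor(im,cv2.COLOR_RGB2HSV); d=np.hypot(*np.moveaxis(Q[...,:2]-POT[:2],-1,0)); k=(d<49)&(Q[...,2]>52)&(Q[...,2]<72)
    nn,lab,stt,cen=cv2.connectedComponentsWithStats(k.astype(np.uint8)); 
    print(n,[(Q[lab==i].mean(0).round(0).tolist(),int((lab==i).sum())) for i in range(1,nn) if stt[i,4]>15])
    top=Q[k]; top=top[top[:,2]>61]; print(n,len(top))
# anything ball-like on the table? compare top depth with the start
D=np.nan_to_num(A[...,2]-cloud(load('top'))[...,2]); nn,lab,stt,cen=cv2.connectedComponentsWithStats((abs(D)>7).astype(np.uint8))
print([(cen[i].round(0).tolist(),int(stt[i,4]),round(float(np.median(D[lab==i])),1)) for i in range(1,nn) if stt[i,4]>25])
E
```

```text
clear 50.44 [416.8 259.2  73.6] [ 0.4  0.3 -0.7] w 0.603 g 0.0
inside cup heights [1.3 3.7 5.5 6.8]
with balls were [ 2.4 19.3 24.9 27. ]
rim [519.91771046 237.77334163  38.71631374] [0.00901532 0.00380215 0.99995213]
top [([604.0, -286.0, 62.0], 477), ([555.0, -309.0, 62.0], 241)]
top 460
scene [([561.0, -309.0, 61.0], 171)]
scene 103
[([473.0, 183.0], 2167, -27.7), ([190.0, 250.0], 690, -18.4), ([210.0, 255.0], 50, -9.3), ([71.0, 392.0], 19087, 438.6), ([328.0, 471.0], 1269, -308.0)]
```

The cup is empty and upright. The ball-top areas in the pot (72 + 72 + 150 + 149 px, about 72 px each) make six. The depth difference shows nothing else moved, so I'm handing in.

Run:
```python
from h import *
p=robot.observe()['tcp_pos']; robot.move_linear(p+[0,0,60],velocity=100); robot.pause(.3); print(robot.sign_off()); st()
```

```text
the job is handed in; nothing more can be done
None
the job is handed in; nothing more can be done
```

I handed the job in at about 51 s: plate pressed level to the bottom, tamper standing back on the board, all six balls in the pot by my depth-image count, empty cup upright on the table, and no sign that the bystanders moved; no verdict was returned.

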